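Queue the drained parts basket behind the waiting one

TASK

First slide the waiting blue-handled basket forward along its shelf, without lifting it, until it is up against the yellow front stop. Then lift the orange-handled basket straight up out of its green forked drain stand, kept upright so that it does not swing or jam in the slots, and set it down on the shelf behind the blue one, square between the rails, with its brass part still inside. Leave the things standing around where they are.

Things in the scene. Friction and masses are not known exactly. Their poses are not given: they have to be found in the camera images.
- old_basket: The waiting basket, blue handle, standing in the rear part of the shelf, its x roughly along the shelf's x: open-topped aluminium, 100 (x) x 70 (y) x 60 mm high, walls and floor 4 mm; same handle and trunnion pins as the orange-handled one. A steel part is fixed inside (up to 36 mm high). 0.4 to 0.65 kg. Origin: centre of its underside, z up.
- old_handle (a point): Centre of the blue handle bar, 104 mm above that basket's underside; bar as the orange one.
- new_basket: The drained basket, orange handle, 100 (x) x 70 (y) x 60 mm, walls and floor 4 mm, 0.3 to 0.45 kg. Hangs by its pins in the stand, axes as the stand's, free to swing about its y; may hang up to about 10 degrees off level as its part lies off-centre. A firm pinch of the bar across its flat faces sets it upright. Hanging level, its underside is 40 mm above the table. Origin: centre of its underside, z up.
- new_handle (a point): Centre of the orange handle bar, 104 mm above the basket's underside, straight over the pins: a rigid flat bar 12 mm thick (basket x), 70 mm long (y), 16 mm high, on two uprights 14 mm wide at the side walls (62 mm apart inside). 36 mm free between bar and rim.
- new_pins (a point): Middle of the orange-handled basket's trunnion axis (along its y), 45 mm above its underside: round steel pins 10 mm in diameter stick out of both side walls, ending in 18 mm caps whose outer faces are 62 mm from the middle.
- part: Loose brass-coloured block 60 x 40 x 25 mm, about 0.16 kg, lying on the floor of the orange-handled basket. Origin: centre of its underside.
- shelf: The queue shelf, fixed: black plate 270 (x) x 110 (y) x 25 mm high. Origin: centre of its underside on the table; x points along the lane to its rear, away from the robot. Dark side rails along x, inner faces at y = -43 and +43 mm, x = -120 to +120 mm, tops 43 mm above the table. Open at the rear. Room for two baskets, one behind the other.
- shelf_stop (a point): Middle of the inner face of the yellow front stop, at the shelf's x = -120 mm, on the plate's top (25 mm above the table). The stop is 25 mm high. A basket against it has its origin 70 mm in front (-x) of the shelf's centre.
- stand: The drain stand, fixed: grey base 120 (x) x 150 (y) x 10 mm, with two green fork arms 46 mm wide (x), 12 mm thick, centred at y = -49 and +49 mm, tops 116 mm above the table. Origin: centre of the underside, on the table. Each arm has an open-topped slot 13 mm wide at x = 0, straight from 80 to 100 mm above the table, flared above. The pins are clear once lifted 36 mm.
- bottle: Bystander: closed amber bottle, 52 mm diameter, 130 mm high. Origin: centre of its underside. Leave it where it stands.
- wipes: Bystander: brown box 110 x 120 x 70 mm high. Origin: centre of its underside. Leave it where it stands.
- objective: Bystander: black lens barrel, 56 mm diameter, 85 mm high. Origin: centre of its underside. Leave it where it stands.
- gauge_case: Bystander: wooden case 160 x 90 x 45 mm high. Origin: centre of its underside. Leave it where it stands.
- beaker: Bystander: white open cup, 72 mm diameter, 95 mm high. Origin: centre of its underside. Leave it where it stands.
- jar: Bystander: whitish jar with blue lid, 70 mm diameter, 90 mm high. Origin: centre of its underside. Leave it where it stands.

How it is judged:
By the outcome, as a careful person would: the job done as asked, in the order asked, and still so for the second after the job is handed in, with the robot touching nothing.
It also fails if it takes over 58 s, if anything falls off the work surface, if the arm or the gripper's body presses on something with over 40 N, if the wrist force passes 120 N, or if a joint passes its speed limit or range.

ROBOT

A 7-joint arm with a two-finger parallel gripper is mounted at the origin on the work surface. World frame = base frame: x ahead of the robot, y to its left, z up, the work surface at z = 0. Lengths are in m, angles in rad, forces in N, time in s.
With the tool pointing down it reaches from about 0.4 to 0.875 m from the base axis. Payload 6.5 kg.
Tool frame: the origin (TCP) lies between the finger pads; the fingertips stand 22 mm ahead of it and the grasp point (between the pads) lies 3 mm ahead of it; x points along the fingers, y is the direction in which the jaws open and shut, and the axes are right-handed (so a half turn about x gives the same grasp; the last joint's range is limited). The gripper opens to 88 mm and grips with 3 to 60 N. Pads are 18 mm wide; open, the fingers measure 123 mm over their backs; the gripper's body (75 mm by 187 mm) begins 45 mm behind the grasp point.
Start: joints at [-1.238, 0.536, -0.004, 1.538, 0.003, 1.067, -0.071], TCP at [0.252, 0.599, 0.261] pointing down, gripper open.
Joint ranges: [-2.7, 2.7], [-0.37, 2.16], [-1.27, 1.26], [0.24, 2.4], [-1.31, 4.45], [0.19, 1.91], [-2.76, 2.76]. Speed limits (rad/s): [2.39, 2.39, 3.14, 3.14, 3.14, 3.14, 3.14].

INTERFACE

Orientations are given as a unit quaternion [x, y, z, w].
In Python, from plant import status, read_camera, workorder, recognise, trace gives the robot as it stands.
- The arm moves only by the tool move_arm, never from a script. Its argument "deltas" is a list that holds one entry, the list of rows, each a list of 5 numbers: the closure, from 0 (fully open) to 1 (shut), then the shift along the tool's x, y, z in m, then the turn about the tool's x in rad. In form: [[[fingers, x, y, z, roll], ...]]. A call has 1 to 10 rows; each row is the pose to reach, as a shift and turn from the pose commanded when the call began, along the tool's axes at that moment; what a row does not reach only later rows make up. A row lasts 1/10 s, in which the tool goes at most 50 mm and 8.59 degrees, less where a joint would pass 70% of its speed; a pose out of reach is approached as far as the arm can. A call with a gripper value outside its range is refused whole. The fingers move at their own pace and stop on an object; the grip force is fixed at half the most. Time passes only in rows, so rows that repeat a pose let the fingers close. It gives the time, the measured TCP pose, the force and the opening at its end, in the units of the state.
- status.read_state(): the state, without advancing time (a new reading comes with each control period).
- read_camera(name): name is "side" or "top" or "wrist"; returns a dict with "pixels" (480x640x3 uint8, blue, green, red), "fovy" (degrees; the focal length in pixels is half the picture's height over the tangent of half this angle, whatever the lens; pixels are square), "cx", "cy" (the principal point, pixels), "rvec" (rotation vector, rad) and "tvec" (3), from world to camera coordinates, as OpenCV has them. Camera axes: x right, y down, z forward; pixel columns grow to the right and rows downward; lengths in m; the calibration is good to about 2 mm. A picture is of the moment at which its call begins. There is no depth.
- workorder.job_done(): hands the job in, once; it reports no verdict.
Trained networks look in a picture, given as the dict that the camera call returned (one of the last four; its "shot" number tells which), for a name from the list of things; names that differ only in an ending like _2 or _b are one class to them, and where a whole thing is asked for, a point or a joint stands for the part that bears it (a point fixed in the world has none). Each returns a list of dicts, best first, with "confidence" (0 to 1); they miss things now and then, are a little off and sometimes report something else, mostly with a low value. They report only what shows in the picture. A call takes as long as a camera call.
- recognise(picture, thing): "rect" ([left, top, right, bottom] in pixels, round what is visible of it).
- trace(picture, thing): "mask" (480x640 bool, what is visible of it) and "rect" ([left, top, right, bottom] in pixels, round what is visible of it).
The state is a dict: "time": time; "q": joint angles; "joint_vel": joint speeds; "effort": joint torques, N m; "eef_pos": TCP position; "eef_rot": TCP orientation; "wrist_force": force on the tool from outside, world axes, zero at the start; "moment": the same for the moment, N m; "width": opening from 0.0 (shut) to 1.0 (fully open).
Only numpy, scipy, OpenCV 4.12 (cv2) and the standard library are available. Lean on these libraries where they do the work, as an engineer would, in place of code of your own. Each camera call takes 0.05 s, during which the arm holds its last target.

## Working session

There is one attempt and no reset: what is moved stays moved. The work goes in short steps, Python scripts to look and compute and a tool call to move; the robot and the scene stay as the last step left them, time stands still between calls to the robot, and variables do not carry over. Pictures are saved under pics/ and viewed, and the job is handed in when it is done.

Besides the shell and the picture viewer there is one more tool, called as name(argument=value, ...) on one line, values as JSON. move_arm: Moves the arm, as the interface text tells. Its arguments: {"type":"object","properties":{"deltas":{"type":"array"}},"required":["deltas"]}

```bash
ls; mkdir -p pics; cat > h.py <<'E'
import numpy as np, cv2
from plant import status, read_camera, workorder, recognise, trace
from scipy.spatial.transform import Rotation as R
def cam(p):
    f=240/np.tan(np.radians(p["fovy"])/2)
    K=np.array([[f,0,p["cx"]],[0,f,p["cy"]],[0,0,1]])
    return K,np.array(p["rvec"],float),np.array(p["tvec"],float)
def proj(p,X):
    K,r,t=cam(p); return cv2.projectPoints(np.array(X,float).reshape(-1,3),r,t,K,None)[0].reshape(-1,2)
def onz(p,uv,z):
    K,r,t=cam(p); M=cv2.Rodrigues(r)[0]; c=-M.T@t
    d=M.T@np.linalg.inv(K)@np.array([uv[0],uv[1],1.]); s=(z-c[2])/d[2]; return c+s*d
E
python3 - <<'E'
from h import *
s=status.read_state(); print({k:np.round(v,3) for k,v in s.items()})
for n in ["side","top","wrist"]:
    p=read_camera(n); cv2.imwrite(f"pics/a_{n}.png",p["pixels"])
    K,r,t=cam(p); M=cv2.Rodrigues(r)[0]; print(n,p["fovy"],-M.T@t)
    for th in ["old_basket","old_handle","new_basket","new_handle","new_pins","shelf","stand","shelf_stop","part"]:
        print(th,[(np.round(d["rect"],1).tolist(),round(d["confidence"],2)) for d in recognise(p,th)[:2]])
E
```

```text
pics
{'time': np.float64(0.0), 'q': array([-1.238,  0.537, -0.004,  1.539,  0.003,  1.067, -0.071]), 'joint_vel': array([-0.001, -0.001, -0.   , -0.003, -0.   , -0.001, -0.   ]), 'effort': array([ 1.0000e-03, -5.7098e+01,  9.9100e-01, -2.5161e+01, -5.6000e-02,
        1.8000e-02,  0.0000e+00]), 'eef_pos': array([0.252, 0.598, 0.26 ]), 'eef_rot': array([ 0.139,  0.693, -0.141,  0.693]), 'wrist_force': array([ 0.02 ,  0.563, -0.645]), 'moment': array([0.051, 0.004, 0.007]), 'width': np.float64(0.998)}
side 45.61640681866585 [ 0.45925107 -1.37307743  1.14587127]
old_basket [([302.4, 269.4, 338.7, 314.0], 0.68), ([272.3, 369.7, 307.7, 416.9], 0.19)]
old_handle [([306.3, 271.6, 345.7, 316.9], 0.58)]
new_basket [([297.2, 192.8, 331.7, 233.5], 0.64)]
new_handle [([294.3, 195.9, 327.7, 234.4], 0.7)]
new_pins [([298.7, 192.5, 328.0, 233.9], 0.59)]
shelf [([267.6, 291.7, 360.9, 335.8], 0.62)]
stand [([365.3, 235.6, 408.3, 276.4], 0.69)]
shelf_stop [([264.1, 289.3, 362.6, 335.2], 0.93)]
part []
top 55.09163914704172 [ 0.32853575 -0.00321001  1.19952642]
old_basket [([365.6, 238.2, 417.5, 279.8], 0.95)]
old_handle [([369.8, 233.0, 415.1, 283.9], 0.67)]
new_basket [([217.4, 242.2, 269.6, 285.5], 0.6)]
new_handle [([215.9, 246.6, 271.0, 285.5], 0.78)]
new_pins [([218.7, 240.5, 272.1, 285.7], 0.69)]
shelf [([362.7, 216.4, 425.4, 326.2], 0.82)]
stand [([218.6, 247.5, 281.9, 297.0], 0.58)]
shelf_stop [([361.9, 219.1, 423.2, 325.5], 0.91)]
part [([240.9, 248.2, 256.3, 276.2], 0.69), ([288.0, 158.6, 332.0, 207.0], 0.42)]
wrist 59.35836099354045 [0.17564412 0.63055448 0.38448906]
old_basket []
old_handle []
new_basket []
new_handle []
new_pins []
shelf []
stand []
shelf_stop []
part []
```

View pics/a_top.png

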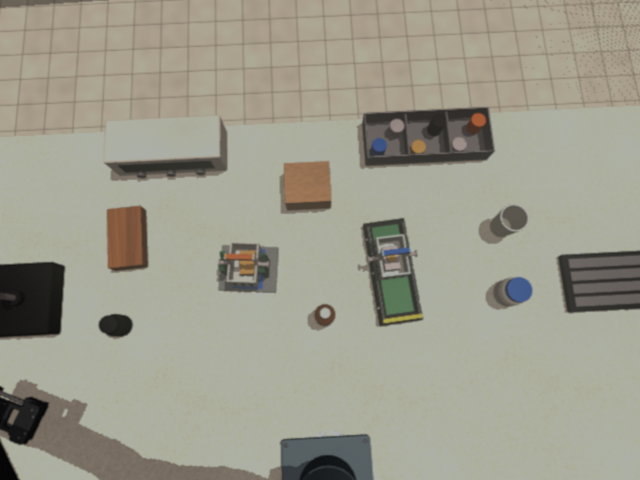

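View pics/a_side.png

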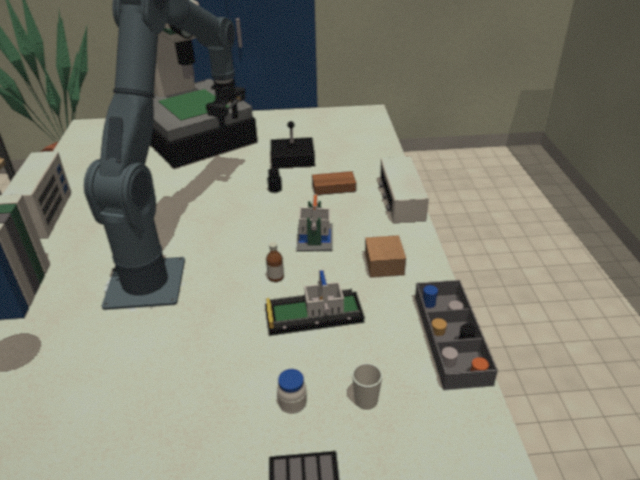

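```bash
python3 - <<'E'
import cv2
a=cv2.imread("pics/a_top.png"); 
cv2.imwrite("pics/a_top_l.png",cv2.resize(a[200:340,190:290],None,fx=5,fy=4.28 and 5,interpolation=cv2.INTER_CUBIC)[:600])
cv2.imwrite("pics/a_top_r.png",cv2.resize(a[205:335,340:450],None,fx=4.5,fy=4.5,interpolation=cv2.INTER_CUBIC))
a=cv2.imread("pics/a_side.png")
cv2.imwrite("pics/a_side_c.png",cv2.resize(a[180:340,250:420],None,fx=3.7,fy=3.7,interpolation=cv2.INTER_CUBIC))
E
```

```text
(no output)
```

View pics/a_top_l.png

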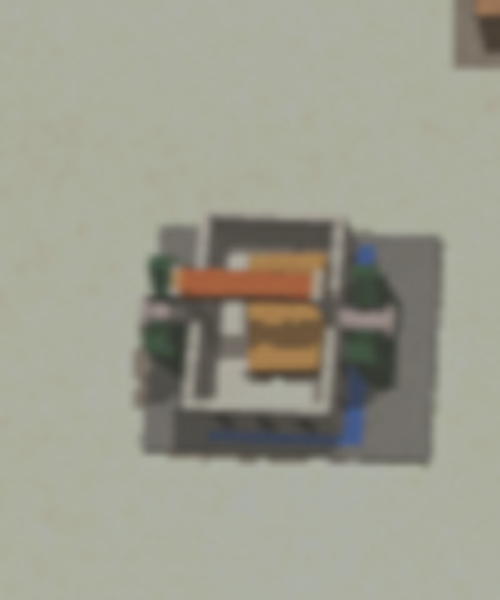

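View pics/a_top_r.png

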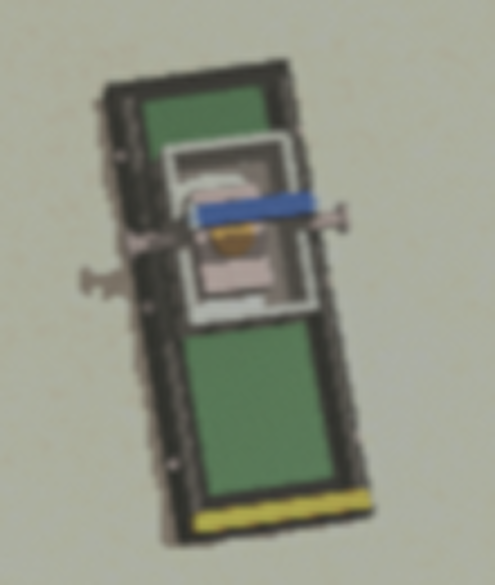

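View pics/a_side_c.png

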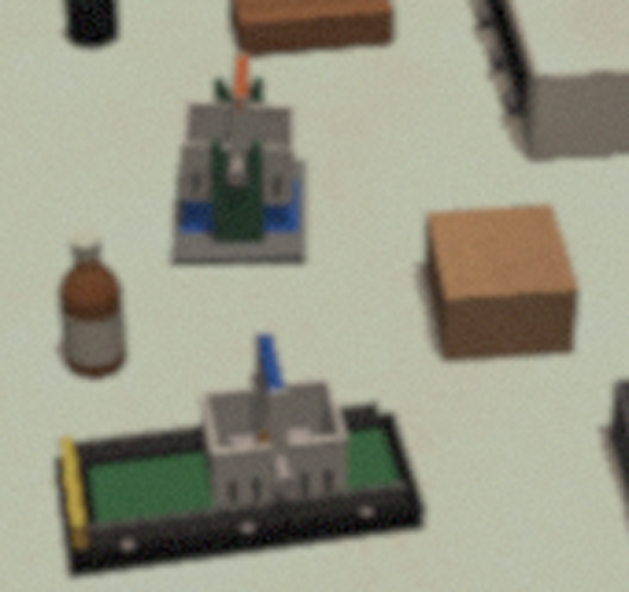

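Top view: the stand with the orange bar is at about (247,262). The shelf runs from its yellow stop at about (402,320) to its rear at (384,220), with the blue bar at (397,252). Next I fit rough poses from pixels picked in this view.

```bash
python3 - <<'E'
from h import *
s=status.read_state(); M=R.from_quat(s["eef_rot"]).as_matrix(); print("tool axes cols",np.round(M,3))
p=read_camera("top"); q=read_camera("side")
z=lambda u,v:(340+u/4.5,205+v/4.5)
for n,uv,h in [("stopL",(193,513),.05),("stopR",(367,490),.05),("outL",(197,532),.05),("outR",(373,512),.05),("rearL",(107,88),.025),("rearR",(286,62),.025),
  ("blueL",(195,212),.129),("blueR",(314,203),.129),("bskRL",(163,148),.085),("bskRR",(294,133),.085),("bskFL",(188,325),.085),("bskFR",(320,305),.085)]:
    print(n,np.round(onz(p,z(*uv),h),4))
z=lambda u,v:(190+u/5,200+v/5)
for n,uv,h in [("orL",(172,280),.144),("orR",(322,283),.144),("baseRR",(442,236),.01),("baseFR",(432,464),.01),("baseRL",(160,226),.01),("baseFL",(140,454),.01),("capL",(145,310),.085),("capR",(395,320),.085)]:
    print(n,np.round(onz(p,z(*uv),h),4))
for n in ["bottle","wipes","objective","gauge_case","beaker","jar"]:
    d=recognise(p,n)
    if d: r=d[0]["rect"]; print(n,round(d[0]["confidence"],2),np.round(onz(p,((r[0]+r[2])/2,(r[1]+r[3])/2),.06),3))
E
```

```text
tool axes cols [[ 0.     0.388  0.922]
 [-0.     0.922 -0.388]
 [-1.    -0.     0.   ]]
stopL [ 0.3809 -0.1587  0.05  ]
stopR [ 0.3883 -0.2553  0.05  ]
outL [ 0.3705 -0.1601  0.05  ]
outR [ 0.3762 -0.2574  0.05  ]
rearL [ 0.6301 -0.1318  0.025 ]
rearR [ 0.6403 -0.238   0.025 ]
blueL [ 0.5336 -0.1618  0.129 ]
blueR [ 0.5351 -0.2249  0.129 ]
bskRL [ 0.5789 -0.1536  0.085 ]
bskRR [ 0.5836 -0.2267  0.085 ]
bskFL [ 0.48   -0.1595  0.085 ]
bskFR [ 0.4871 -0.232   0.085 ]
orL [0.5412 0.2116 0.144 ]
orR [0.5361 0.1417 0.144 ]
baseRR [0.5843 0.0963 0.01  ]
baseFR [0.4641 0.1054 0.01  ]
baseRL [0.5976 0.245  0.01  ]
baseFL [0.4773 0.2562 0.01  ]
capL [0.5388 0.237  0.085 ]
capR [0.5273 0.1144 0.085 ]
bottle 0.55 [ 0.392 -0.02   0.06 ]
wipes 0.76 [0.734 0.007 0.06 ]
objective 0.95 [0.398 0.495 0.06 ]
gauge_case 0.92 [0.615 0.461 0.06 ]
beaker 0.92 [ 0.611 -0.5    0.06 ]
```

move_arm(deltas=[[[0,-0.01,-0.015,0.02,0.06],[0,-0.02,-0.045,0.058,0.18],[0,-0.03,-0.075,0.097,0.3],[0,-0.04,-0.105,0.136,0.43],[0,-0.04,-0.135,0.175,0.56],[0,-0.04,-0.165,0.214,0.7],[0,-0.04,-0.195,0.253,0.84],[0,-0.04,-0.225,0.292,0.98],[0,-0.04,-0.255,0.331,1.12],[0,-0.04,-0.285,0.37,1.26]]])

```text
time: 2.9
eef_pos: [0.4834, 0.1909, 0.3011]
eef_rot: [0.523, 0.476, -0.522, 0.476]
wrist_force: [1.0, 0.7, 0.6]
width: 1.001
```

move_arm(deltas=[[[0,0,0.03,0.045,0],[0,0,0.055,0.08,0],[0,0,0.06,0.085,0],[0,0,0.06,0.085,0]]])

```text
time: 3.3
eef_pos: [0.5356, 0.1012, 0.3008]
eef_rot: [0.522, 0.476, -0.522, 0.477]
wrist_force: [0.0, 0.6, -0.3]
width: 0.999
```

```bash
python3 - <<'E'
from h import *
import pickle
s=status.read_state(); print(s["time"],s["eef_pos"],R.from_quat(s["eef_rot"]).as_matrix().round(3).tolist())
p=read_camera("wrist"); pickle.dump(p,open("w1.pkl","wb")); cv2.imwrite("pics/w1.png",p["pixels"])
E
```

```text
3.3 [0.53562261 0.1011875  0.30079589] [[0.0, 0.996, -0.091], [-0.0, -0.091, -0.996], [-1.0, 0.0, 0.0]]
```

View pics/w1.png

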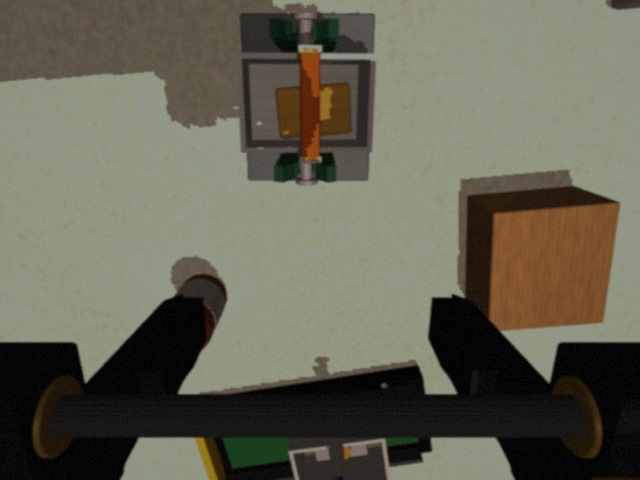

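```bash
python3 - <<'E'
from h import *
import pickle
p=pickle.load(open("w1.pkl","rb"))
def pr(l):
    o=[onz(p,uv,h) for uv,h in l]
    return np.array(o)[:,:2]
b=pr([((242,13),.01),((375,14),.01),((371,180),.01),((248,181),.01)])
print(b.round(4).tolist(),b.mean(0)); 
for i in range(4):
    d=b[(i+1)%4]-b[i]; print(np.linalg.norm(d).round(4),np.degrees(np.arctan2(d[1],d[0])).round(1))
c=pr([((305.5,14),.085),((306,181),.085)]);print("pins",c.round(4).tolist(),c.mean(0),np.linalg.norm(c[0]-c[1]))
for h in (.151,.144,.136): 
    o=pr([((311,49),h),((312,159),h)]);print("bar",h,o.round(4).tolist(),o.mean(0),np.linalg.norm(o[0]-o[1]))
im=p["pixels"]; cv2.imwrite("pics/w1c.png",cv2.resize(im[0:200,225:395],None,fx=3,fy=3,interpolation=cv2.INTER_CUBIC))
E
```

```text
[[0.4838, 0.2562], [0.6006, 0.2448], [0.5897, 0.0972], [0.4677, 0.1072]] [0.53545504 0.17634874]
0.1173 -5.6
0.1481 -94.2
0.1224 175.3
0.1498 83.8
pins [[0.5402, 0.2382], [0.5285, 0.1167]] [0.5343413 0.1774984] 0.12206424191538927
bar 0.151 [[0.5422, 0.2087], [0.5367, 0.1437]] [0.53943426 0.17617652] 0.06525230293289057
bar 0.144 [[0.5422, 0.2093], [0.5365, 0.1427]] [0.53933457 0.17598989] 0.06692208674288455
bar 0.136 [[0.5421, 0.2101], [0.5363, 0.1415]] [0.53922064 0.17577659] 0.06883041109716334
```

View pics/w1c.png

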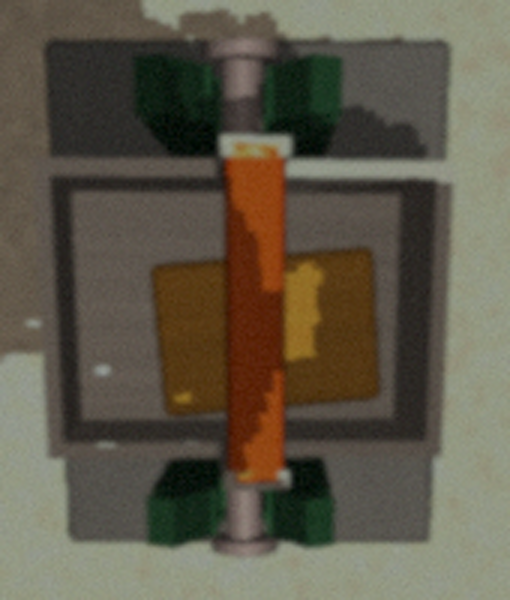

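The wrist picture shows the stand base square to the tool at about (308,97), with the bar at (311,104) leaning slightly to +x. The part is lying inside. Next, the shelf.

move_arm(deltas=[[[0,0,0,0.02,-0.02],[0,0,0,0.065,-0.06],[0,0,0.004,0.11,-0.1],[0,0,0.007,0.16,-0.14],[0,0,0.007,0.21,-0.18],[0,0,0.007,0.26,-0.18],[0,0,0.007,0.31,-0.18],[0,0,0.007,0.34,-0.18],[0,0,0.007,0.35,-0.18],[0,0,0.007,0.35,-0.18]]])

```text
time: 4.35
eef_pos: [0.5115, -0.2457, 0.3006]
eef_rot: [0.477, 0.523, -0.476, 0.522]
wrist_force: [-0.2, 0.1, 0.3]
width: 0.998
```

```bash
python3 - <<'E'
from h import *
import pickle
s=status.read_state(); print(s["time"],s["eef_pos"],R.from_quat(s["eef_rot"]).as_matrix().round(3).tolist())
p=read_camera("wrist"); pickle.dump(p,open("w2.pkl","wb")); cv2.imwrite("pics/w2.png",p["pixels"])
E
```

```text
4.35 [ 0.51147923 -0.24572117  0.30056164] [[-0.0, 0.996, 0.092], [0.001, 0.092, -0.996], [-1.0, -0.0, -0.001]]
```

View pics/w2.png

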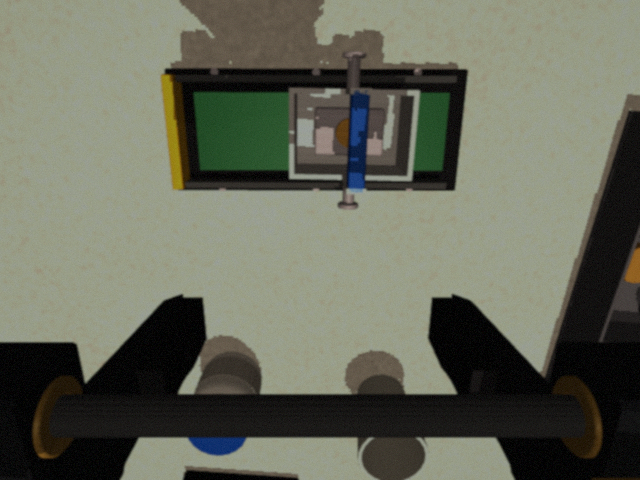

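```bash
python3 - <<'E'
from h import *
import pickle
p=pickle.load(open("w2.pkl","rb")); im=p["pixels"]
cv2.imwrite("pics/w2c.png",cv2.resize(im[40:215,150:480],None,fx=2.4,fy=2.4,interpolation=cv2.INTER_CUBIC))
def seg(hl,hh,smin,vmin):
    h=cv2.cvtColor(im,cv2.COLOR_BGR2HSV); m=cv2.inRange(h,(hl,smin,vmin),(hh,255,255)); m[260:]=0
    n,l,st,c=cv2.connectedComponentsWithStats(m); i=1+np.argmax(st[1:,4]); return (l==i).astype(np.uint8)
for n,a,z in [("yellow",(20,33,120,80),.05),("green",(45,80,60,30),.025),("blue",(105,130,120,40),.137)]:
    m=seg(*a); c=cv2.findContours(m,0,2)[0]; c=max(c,key=cv2.contourArea).reshape(-1,2)
    x=cv2.boundingRect(c); w=np.array([onz(p,q,z)[:2] for q in c],np.float32); r=cv2.minAreaRect(w)
    print(n,x,np.round(r[0],4),np.round(r[1],4),round(r[2],2))
E
```

```text
yellow (161, 74, 23, 116) [ 0.3822 -0.2082] [0.0102 0.0972] 5.19
green (193, 91, 96, 81) [ 0.438  -0.2031] [0.0859 0.072 ] 4.68
blue (347, 92, 22, 97) [ 0.5337 -0.1914] [0.0126 0.0631] 5.03
```

View pics/w2c.png

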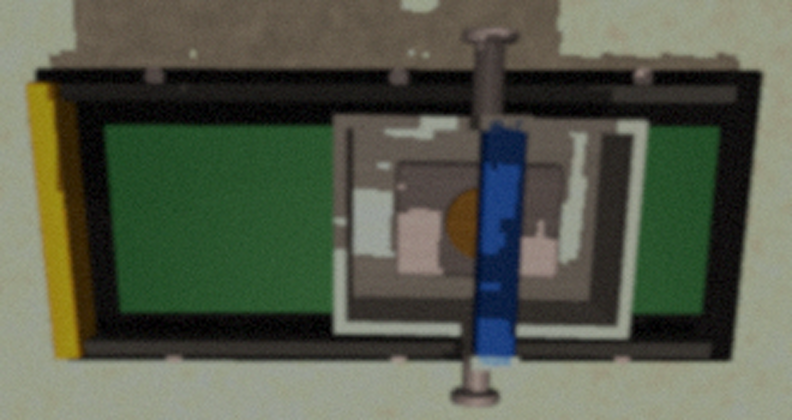

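```bash
python3 - <<'E'
from h import *
import pickle
p=pickle.load(open("w2.pkl","rb"))
W=lambda u,v,h: onz(p,(150+u/2.4,40+v/2.4),h)[:2]
def show(n,a,b,off=0):
    d=b-a; print(n,a.round(4),b.round(4),"mid",((a+b)/2).round(4),"len",np.linalg.norm(d).round(4),"ang",np.degrees(np.arctan2(d[1],d[0])).round(2))
show("stop inner",W(80,358,.05),W(52,84,.05))
show("stop outer",W(58,358,.05),W(28,84,.05))
show("plate rear",W(732,358,.025),W(762,73,.025))
show("rail rear ends",W(713,350,.043),W(737,95,.043))
show("railL outer",W(55,84,.043),W(737,84,.043))
show("railR outer",W(85,358,.043),W(713,358,.043))
show("pins",W(475,402,.07),W(490,33,.07))
show("rim front",W(333,335,.085),W(332,113,.085))
show("rim rear",W(630,340,.085),W(648,120,.085))
show("rim left",W(332,113,.085),W(648,120,.085))
show("rim right",W(333,335,.085),W(630,340,.085))
show("blue bar",W(496,362,.137),W(506,124,.137))
E
```

```text
stop inner [ 0.3912 -0.2563] [ 0.3823 -0.1601] mid [ 0.3868 -0.2082] len 0.0966 ang 95.29
stop outer [ 0.383  -0.2571] [ 0.374  -0.1609] mid [ 0.3785 -0.209 ] len 0.0966 ang 95.31
plate rear [ 0.6447 -0.2381] [ 0.6346 -0.1318] mid [ 0.6397 -0.185 ] len 0.1068 ang 95.4
rail rear ends [ 0.6305 -0.2324] [ 0.6214 -0.1412] mid [ 0.626  -0.1868] len 0.0916 ang 95.67
railL outer [ 0.3811 -0.16  ] [ 0.6207 -0.1376] mid [ 0.5009 -0.1488] len 0.2407 ang 5.34
railR outer [ 0.391  -0.2579] [ 0.6311 -0.2355] mid [ 0.5111 -0.2467] len 0.2411 ang 5.34
pins [ 0.5394 -0.2544] [ 0.5299 -0.1317] mid [ 0.5347 -0.193 ] len 0.1231 ang 94.42
rim front [ 0.4872 -0.2317] [ 0.4818 -0.1609] mid [ 0.4845 -0.1963] len 0.071 ang 94.37
rim rear [ 0.5878 -0.224 ] [ 0.5819 -0.1536] mid [ 0.5848 -0.1888] len 0.0707 ang 94.85
rim left [ 0.4818 -0.1609] [ 0.5819 -0.1536] mid [ 0.5318 -0.1572] len 0.1003 ang 4.14
rim right [ 0.4872 -0.2317] [ 0.5878 -0.224 ] mid [ 0.5375 -0.2279] len 0.1009 ang 4.36
blue bar [ 0.5374 -0.2247] [ 0.532  -0.1597] mid [ 0.5347 -0.1922] len 0.0653 ang 94.7
```

move_arm(deltas=[[[0,0.01,0.015,-0.03,0],[0,0.04,0.028,-0.051,0],[0,0.08,0.028,-0.051,0],[0,0.12,0.028,-0.051,0],[0,0.145,0.028,-0.051,0],[0,0.16,0.028,-0.051,0],[0,0.168,0.028,-0.051,0],[0,0.168,0.028,-0.051,0],[0,0.168,0.028,-0.051,0]]])

```text
time: 5.3
eef_pos: [0.5353, -0.193, 0.1338]
eef_rot: [0.477, 0.522, -0.476, 0.523]
wrist_force: [0.1, -0.4, 0.5]
width: 1.001
```

```bash
python3 - <<'E'
from h import *
p=read_camera("wrist"); cv2.imwrite("pics/w3.png",p["pixels"])
p=read_camera("side"); cv2.imwrite("pics/s3.png",cv2.resize(p["pixels"][220:350,220:400],None,fx=4,fy=4))
E
```

```text
(no output)
```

View pics/w3.png

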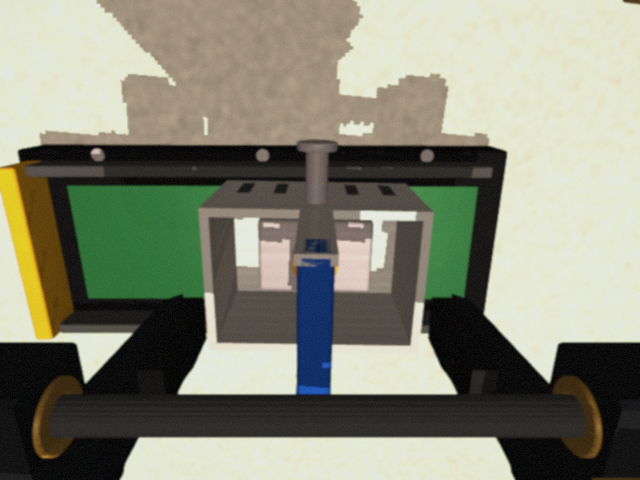

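View pics/s3.png

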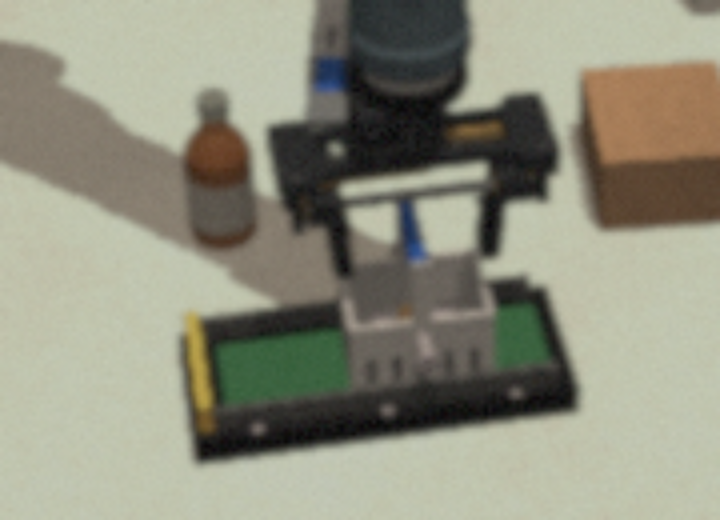

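The bar sits centred between the fingers (wrist view, bar at about (315,330)), so I close on it.

move_arm(deltas=[[[0.3,0,0,0,0],[0.6,0,0,0,0],[0.8,0,0,0,0],[1,0,0,0,0],[1,0,0,0,0],[1,0,0,0,0],[1,0,0,0,0],[1,0,0,0,0],[1,0,0,0,0],[1,0,0,0,0]]])

```text
time: 6.4
eef_pos: [0.5344, -0.1932, 0.1327]
eef_rot: [0.476, 0.522, -0.476, 0.522]
wrist_force: [1.0, -0.6, 1.1]
width: 0.131
```

move_arm(deltas=[[[1,0,-0.003,0,0],[1,0,-0.01,0.0005,0],[1,0,-0.02,0.001,0],[1,0,-0.03,0.001,0],[1,0,-0.042,0.0015,0],[1,0,-0.054,0.002,0],[1,0,-0.066,0.002,0],[1,0,-0.077,0.002,0],[1,0,-0.085,0.002,0],[1,0,-0.087,0.002,0]]])

```text
time: 7.4
eef_pos: [0.4467, -0.2033, 0.1327]
eef_rot: [0.477, 0.523, -0.477, 0.522]
wrist_force: [1.7, -0.5, 0.8]
width: 0.131
```

```bash
python3 - <<'E'
from h import *
import pickle
p=read_camera("wrist"); cv2.imwrite("pics/w4.png",p["pixels"])
print(status.read_state()["eef_pos"],status.read_state()["wrist_force"])
E
```

```text
[ 0.4468264  -0.20327545  0.13267369] [-3.05865234 -1.49710728  3.89526416]
```

View pics/w4.png

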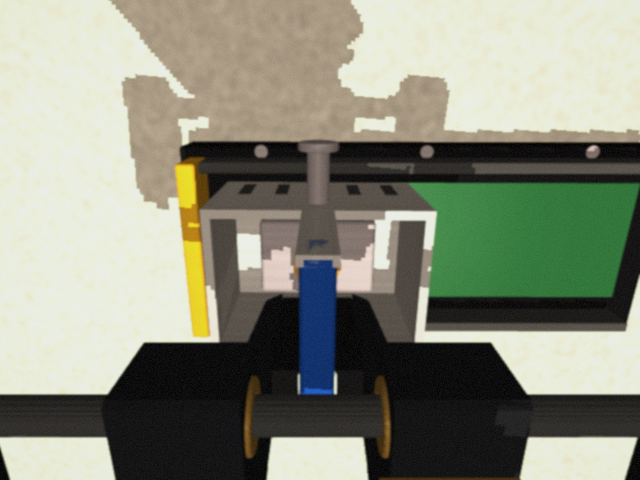

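move_arm(deltas=[[[1,0,-0.0015,0,0],[1,0,-0.003,0,0],[1,0,-0.0045,0,0],[1,0,-0.006,0,0],[1,0,-0.007,0,0],[1,0,-0.008,0,0],[1,0,-0.009,0,0],[1,0,-0.009,0,0]]])

```text
time: 8.25
eef_pos: [0.4387, -0.204, 0.1327]
eef_rot: [0.476, 0.523, -0.477, 0.522]
wrist_force: [2.1, 0.9, 0.8]
width: 0.128
```

move_arm(deltas=[[[1,0,-0.0005,0,0],[1,0,-0.001,0,0],[1,0,-0.0015,0,0],[1,0,-0.002,0,0],[1,0,-0.002,0,0]]])

```text
time: 8.75
eef_pos: [0.4368, -0.2042, 0.1327]
eef_rot: [0.476, 0.523, -0.477, 0.522]
wrist_force: [2.8, 0.8, 1.5]
width: 0.129
```

move_arm(deltas=[[[1,0,-0.0005,0,0],[1,0,-0.001,0,0],[1,0,-0.0015,0,0],[1,0,-0.0015,0,0]]])

```text
time: 9.15
eef_pos: [0.4358, -0.2043, 0.1328]
eef_rot: [0.477, 0.522, -0.476, 0.523]
wrist_force: [3.4, 1.2, 0.9]
width: 0.13
```

move_arm(deltas=[[[1,0,-0.0005,0,0],[1,0,-0.001,0,0],[1,0,-0.0015,0,0],[1,0,-0.0015,0,0]]])

```text
time: 9.55
eef_pos: [0.4352, -0.2043, 0.1331]
eef_rot: [0.477, 0.522, -0.476, 0.523]
wrist_force: [5.5, 1.2, 3.6]
width: 0.131
```

move_arm(deltas=[[[1,0,-0.0005,0,0],[1,0,-0.001,0,0],[1,0,-0.001,0,0]]])

```text
time: 9.85
eef_pos: [0.4349, -0.2043, 0.1334]
eef_rot: [0.477, 0.522, -0.476, 0.524]
wrist_force: [5.2, 2.4, 4.0]
width: 0.13
```

```bash
python3 - <<'E'
from h import *
p=read_camera("wrist"); im=p["pixels"]; cv2.imwrite("pics/w5.png",cv2.resize(im[120:360,150:450],None,fx=2.5,fy=2.5))
E
```

```text
(no output)
```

View pics/w5.png

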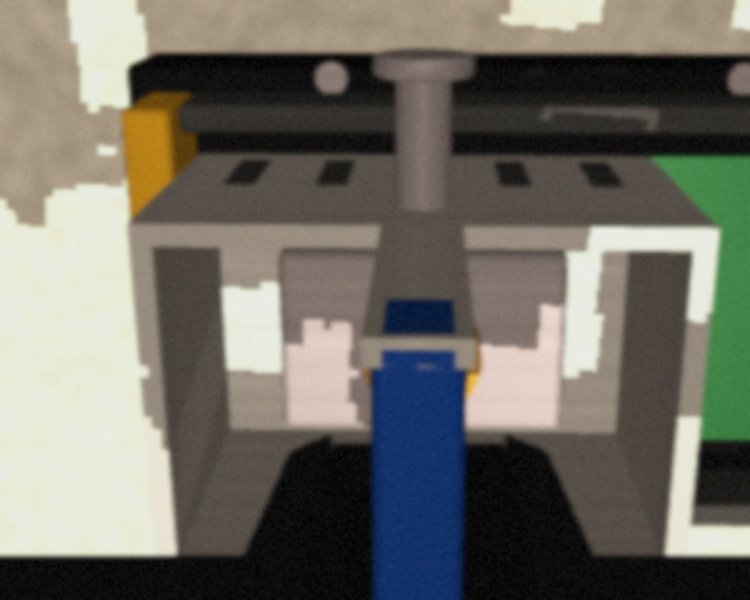

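move_arm(deltas=[[[1,0,0.0007,0,0],[1,0,0.0012,0,0],[0.6,0,0.0012,0,0],[0,0,0.0012,0,0],[0,0,0.0012,0,0],[0,0,0.0012,0,0],[0,0,0.0012,0,0],[0,0,0.0012,0,0]]])

```text
time: 10.7
eef_pos: [0.434, -0.2044, 0.1326]
eef_rot: [0.476, 0.523, -0.477, 0.522]
wrist_force: [0.7, 0.0, -0.6]
width: 0.649
```

```bash
python3 - <<'E'
from h import *
p=read_camera("wrist"); im=p["pixels"]; cv2.imwrite("pics/w6.png",cv2.resize(im[120:360,150:450],None,fx=2.5,fy=2.5))
E
```

```text
(no output)
```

View pics/w6.png

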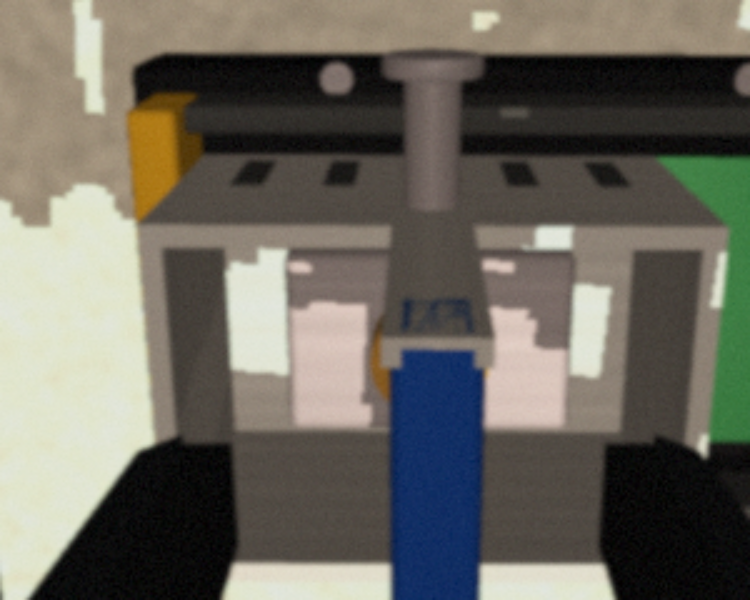

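move_arm(deltas=[[[0,-0.015,0,0,0],[0,-0.05,0,0,0],[0,-0.09,0,0,0],[0,-0.135,0,0,0],[0,-0.16,0,0,0],[0,-0.165,0,0,0],[0,-0.165,0,0,0]]])

```text
time: 11.45
eef_pos: [0.4344, -0.2044, 0.298]
eef_rot: [0.477, 0.522, -0.476, 0.523]
wrist_force: [0.2, -0.6, 0.5]
width: 1.002
```

```bash
python3 - <<'E'
from h import *
import pickle
p=read_camera("wrist"); im=p["pixels"]; pickle.dump(p,open("w7.pkl","wb")); cv2.imwrite("pics/w7.png",cv2.resize(im[100:300,180:500],None,fx=2.5,fy=2.5,interpolation=cv2.INTER_CUBIC))
s=status.read_state(); print(s["eef_pos"],s["time"])
E
```

```text
[ 0.43386638 -0.20405509  0.29698291] 11.5
```

View pics/w7.png

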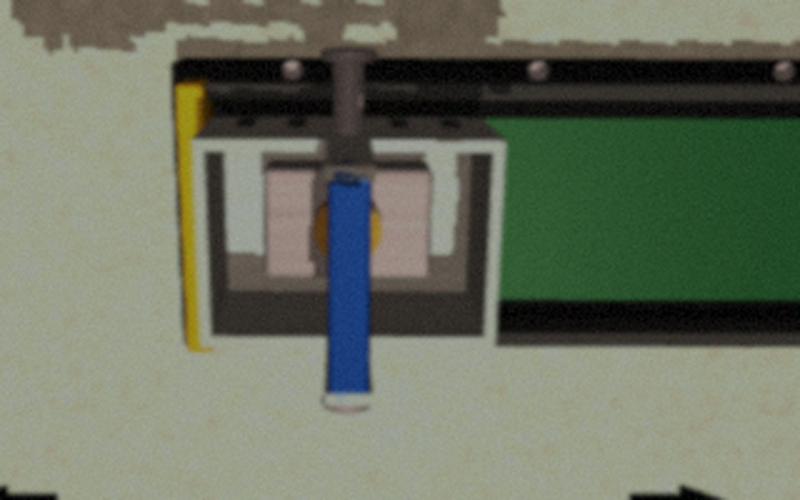

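```bash
python3 - <<'E'
from h import *
import pickle
p=pickle.load(open("w7.pkl","rb"))
a=np.radians(5.35); ex=np.array([np.cos(a),np.sin(a)]); ey=np.array([-ex[1],ex[0]]); C=np.array([.506,-.1975])
for n,u,v,h in [("fl",193,138,.085),("rl",505,140,.085),("rr",497,337,.085),("barFar",348,180,.137),("barNear",348,394,.137),("stopinL",204,86,.05),("stopR",211,348,.05),("fr hidden",206,337,.085)]:
    d=onz(p,(180+u/2.5,100+v/2.5),h)[:2]-C; print(n,(d@ex).round(4),(d@ey).round(4))
E
```

```text
fl -0.1188 0.036
rl -0.0198 0.0354
rr -0.0192 -0.0306
barFar -0.07 0.0319
barNear -0.0699 -0.0306
stopinL -0.1191 0.049
stopR -0.1205 -0.0466
fr hidden -0.1174 -0.0306
```

The blue basket stands against the stop, with its rim front at shelf x = -119 mm and its handle at -70 mm. Next, the stand.

move_arm(deltas=[[[0,0,0.006,-0.016,0.01],[0,0,0.02,-0.055,0.03],[0,0,0.036,-0.1,0.06],[0,0,0.053,-0.145,0.09],[0,0,0.07,-0.19,0.12],[0,0,0.086,-0.235,0.15],[0,0,0.103,-0.28,0.186],[0,0,0.119,-0.325,0.186],[0,0,0.132,-0.36,0.186],[0,0,0.136,-0.37,0.186]]])

```text
time: 12.5
eef_pos: [0.5347, 0.1814, 0.2951]
eef_rot: [-0.52, -0.478, 0.522, -0.477]
wrist_force: [0.1, -0.1, -0.5]
width: 0.999
```

move_arm(deltas=[[[0,0.02,0,0,0],[0,0.06,0,0,0],[0,0.09,0,0,0],[0,0.09,0,0,0]]])

```text
time: 12.9
eef_pos: [0.5321, 0.1743, 0.2027]
eef_rot: [-0.52, -0.477, 0.527, -0.475]
wrist_force: [-0.2, -0.2, -0.4]
width: 1.002
```

```bash
python3 - <<'E'
from h import *
p=read_camera("wrist"); im=p["pixels"]; cv2.imwrite("pics/w8.png",im)
s=status.read_state(); print(s["eef_pos"],s["time"]); M=R.from_quat(s["eef_rot"]).as_matrix(); print(M.round(4))
d=np.array([.535,.1765,.147])-s["eef_pos"]; print(M.T@d)
E
```

```text
[0.53386306 0.17475662 0.20535896] 12.95
[[-0.0055  0.9954 -0.0951]
 [-0.0031 -0.0952 -0.9955]
 [-1.     -0.0051  0.0036]]
[ 0.05834621  0.00126573 -0.00205389]
```

View pics/w8.png

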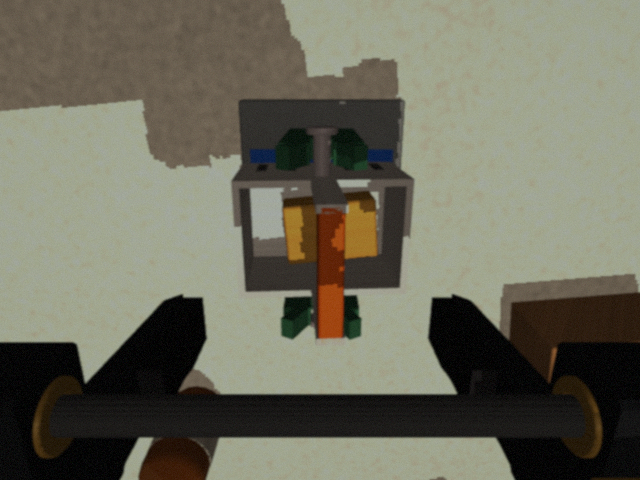

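move_arm(deltas=[[[0,0.015,0.001,-0.001,0],[0,0.035,0.001,-0.001,0],[0,0.05,0.001,-0.001,0],[0,0.058,0.001,-0.001,0],[0,0.058,0.001,-0.001,0],[0,0.058,0.001,-0.001,0]]])

```text
time: 13.55
eef_pos: [0.5372, 0.1775, 0.1502]
eef_rot: [0.523, 0.476, -0.523, 0.476]
wrist_force: [0.7, -0.1, -0.6]
width: 1.001
```

```bash
python3 - <<'E'
from h import *
p=read_camera("wrist"); im=p["pixels"]; cv2.imwrite("pics/w9.png",im)
s=status.read_state(); print(s["eef_pos"],s["time"],s["wrist_force"]); M=R.from_quat(s["eef_rot"]).as_matrix(); print(M.round(4))
d=np.array([.535,.1765,.147])-s["eef_pos"]; print(M.T@d)
E
```

```text
[0.53732714 0.17752413 0.15044395] 13.6 [-0.42083412  0.23230463 -0.15200819]
[[ 1.200e-03  9.956e-01 -9.390e-02]
 [ 5.000e-04 -9.390e-02 -9.956e-01]
 [-1.000e+00  1.200e-03 -6.000e-04]]
[ 0.00344068 -0.00222463  0.00124013]
```

View pics/w9.png

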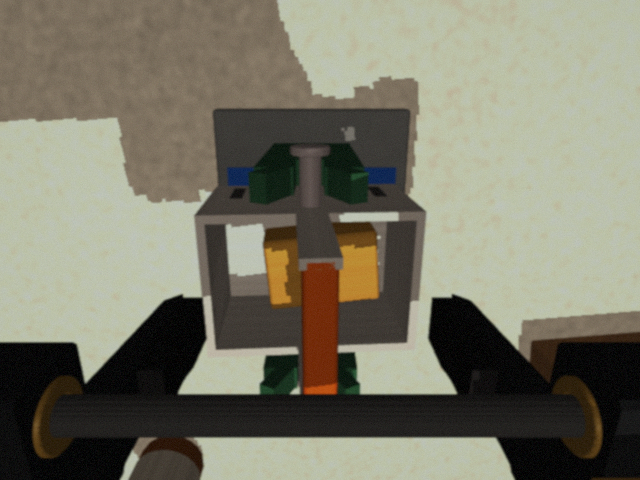

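move_arm(deltas=[[[0,0.0015,-0.001,0.0005,0],[0,0.003,-0.002,0.001,0],[0.4,0.003,-0.002,0.001,0],[0.7,0.003,-0.002,0.001,0],[0.8,0.003,-0.002,0.001,0],[1,0.003,-0.002,0.001,0],[1,0.003,-0.002,0.001,0],[1,0.003,-0.002,0.001,0],[1,0.003,-0.002,0.001,0],[1,0.003,-0.002,0.001,0]]])

```text
time: 14.6
eef_pos: [0.5347, 0.1766, 0.1467]
eef_rot: [0.523, 0.476, -0.523, 0.476]
wrist_force: [-0.2, 0.0, 0.8]
width: 0.297
```

move_arm(deltas=[[[1,0,0,0,0],[1,0,0,0,0],[1,0,0,0,0]]])

```text
time: 14.9
eef_pos: [0.5348, 0.1766, 0.1468]
eef_rot: [0.523, 0.476, -0.523, 0.476]
wrist_force: [0.1, 0.9, 0.3]
width: 0.129
```

```bash
python3 - <<'E'
from h import *
p=read_camera("wrist"); im=p["pixels"]; cv2.imwrite("pics/w10.png",im)
s=status.read_state(); print(s["eef_pos"],s["time"],s["wrist_force"],s["moment"],s["width"]); M=R.from_quat(s["eef_rot"]).as_matrix(); print(M.round(4))
E
```

```text
[0.5347741  0.17658868 0.14676686] 14.95 [0.64201821 0.41382084 0.3755049 ] [-0.04106194 -0.03306992 -0.03401249] 0.13022385177071216
[[ 3.000e-04  9.956e-01 -9.380e-02]
 [ 0.000e+00 -9.380e-02 -9.956e-01]
 [-1.000e+00  3.000e-04 -0.000e+00]]
```

View pics/w10.png

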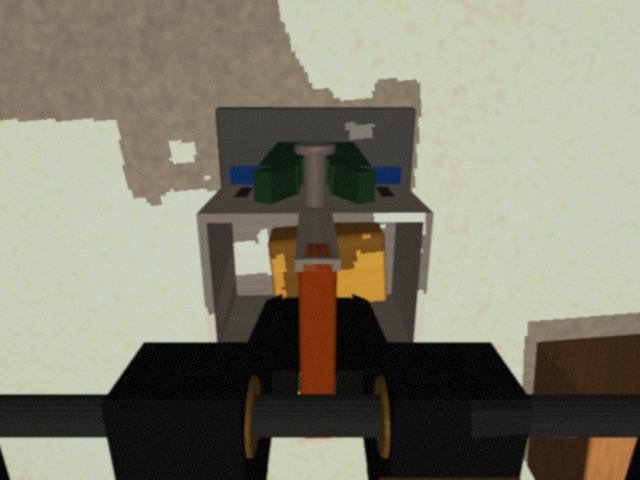

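The basket is pinched upright, with its cap at (315,150) in line with the bar at (317,330). I lift straight up, slowly at first.

move_arm(deltas=[[[1,-0.001,0,0,0],[1,-0.003,0,0,0],[1,-0.006,0,0,0],[1,-0.01,0,0,0],[1,-0.014,0,0,0],[1,-0.018,0,0,0]]])

```text
time: 15.55
eef_pos: [0.5347, 0.1766, 0.1651]
eef_rot: [0.523, 0.476, -0.523, 0.476]
wrist_force: [0.6, -0.1, -5.4]
width: 0.131
```

move_arm(deltas=[[[1,-0.005,0,0,0],[1,-0.01,0,0,0],[1,-0.016,0,0,0],[1,-0.022,0,0,0],[1,-0.03,0,0,0],[1,-0.04,0,0,0],[1,-0.055,0,0,0],[1,-0.07,0,0,0],[1,-0.08,0,0,0],[1,-0.082,0,0,0]]])

```text
time: 16.55
eef_pos: [0.5354, 0.1768, 0.2483]
eef_rot: [0.524, 0.476, -0.522, 0.476]
wrist_force: [0.1, 0.5, -6.2]
width: 0.132
```

```bash
python3 - <<'E'
from h import *
p=read_camera("wrist"); im=p["pixels"]; cv2.imwrite("pics/w11.png",im)
p=read_camera("side"); cv2.imwrite("pics/s11.png",cv2.resize(p["pixels"][130:290,220:420],None,fx=3.5,fy=3.5))
s=status.read_state(); print(s["eef_pos"],s["time"],s["wrist_force"],s["moment"],s["width"]); M=R.from_quat(s["eef_rot"]).as_matrix(); print(M.round(4))
# target: shelf x=+0.034
a=np.radians(5.35); ex=np.array([np.cos(a),np.sin(a)]); print(np.array([.506,-.1975])+.034*ex)
E
```

```text
[0.53465059 0.176659   0.24693955] 16.65 [-0.90081317  0.89027784 -6.14097455] [-0.06171053  0.06234612 -0.01432429] 0.13094011917920467
[[ 3.000e-04  9.956e-01 -9.380e-02]
 [ 3.000e-04 -9.380e-02 -9.956e-01]
 [-1.000e+00  3.000e-04 -3.000e-04]]
[ 0.53985189 -0.19432986]
```

View pics/w11.png

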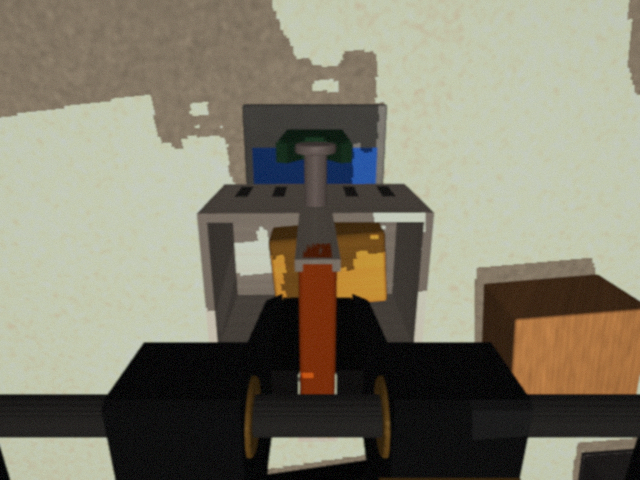

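View pics/s11.png

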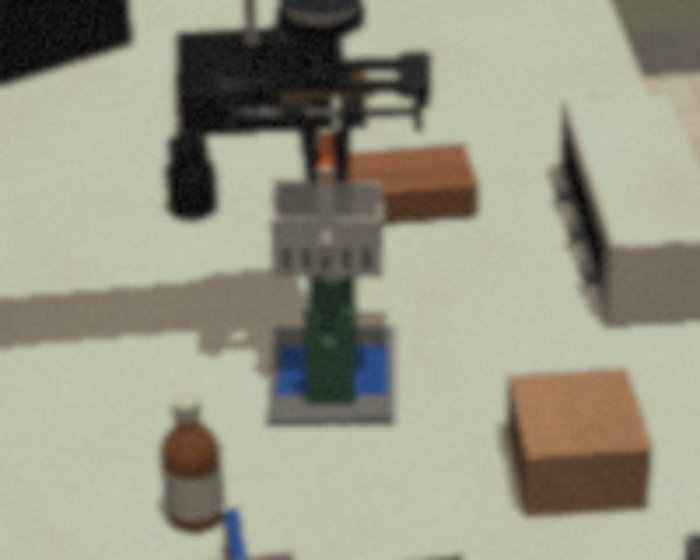

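move_arm(deltas=[[[1,-0.01,0.001,0.008,0],[1,-0.02,0.003,0.025,-0.02],[1,-0.02,0.006,0.05,-0.04],[1,-0.02,0.01,0.08,-0.06],[1,-0.02,0.014,0.115,-0.08],[1,-0.02,0.018,0.15,-0.1],[1,-0.02,0.022,0.185,-0.12],[1,-0.02,0.026,0.22,-0.14],[1,-0.02,0.03,0.255,-0.16],[1,-0.02,0.034,0.29,-0.187]]])

```text
time: 17.65
eef_pos: [0.5406, -0.1174, 0.2668]
eef_rot: [0.476, 0.523, -0.476, 0.523]
wrist_force: [-0.4, -0.0, -6.4]
width: 0.129
```

```bash
cat > rel.py <<'E'
from h import *
import sys
s=status.read_state(); M=R.from_quat(s["eef_rot"]).as_matrix(); print(s["time"],s["eef_pos"].round(4),s["wrist_force"].round(1),"yaw",np.degrees(np.arctan2(M[1,1],M[0,1])).round(2),"tilt",np.degrees(np.arccos(-M[2,0])).round(2))
print((M.T@(np.array([float(a) for a in sys.argv[1:4]])-s["eef_pos"])).round(4))
E
python3 rel.py .5418 -.1941 .2
```

```text
17.65 [ 0.5406 -0.1174  0.2668] [-0.4 -0.  -6.4] yaw 5.36 tilt 0.04
[ 0.0668 -0.0059  0.0765]
```

move_arm(deltas=[[[1,0,-0.003,0.03,0],[1,0,-0.006,0.055,0],[1,0,-0.006,0.07,0],[1,0.01,-0.006,0.0755,0],[1,0.03,-0.006,0.0755,0],[1,0.045,-0.006,0.0755,0],[1,0.055,-0.006,0.0755,0],[1,0.06,-0.006,0.0755,0],[1,0.06,-0.006,0.0755,0]]])

```text
time: 18.55
eef_pos: [0.5422, -0.1903, 0.2061]
eef_rot: [0.476, 0.523, -0.476, 0.523]
wrist_force: [-0.2, 0.9, -6.4]
width: 0.133
```

```bash
python3 - <<'E'
from h import *
import pickle
p=read_camera("wrist"); im=p["pixels"]; pickle.dump(p,open("w12.pkl","wb"));cv2.imwrite("pics/w12.png",im)
E
python3 rel.py .5418 -.1941 .132
```

```text
18.6 [ 0.5425 -0.1906  0.2068] [ 1.3  0.5 -5.9] yaw 5.37 tilt 0.01
[ 0.0748 -0.001   0.0034]
```

View pics/w12.png

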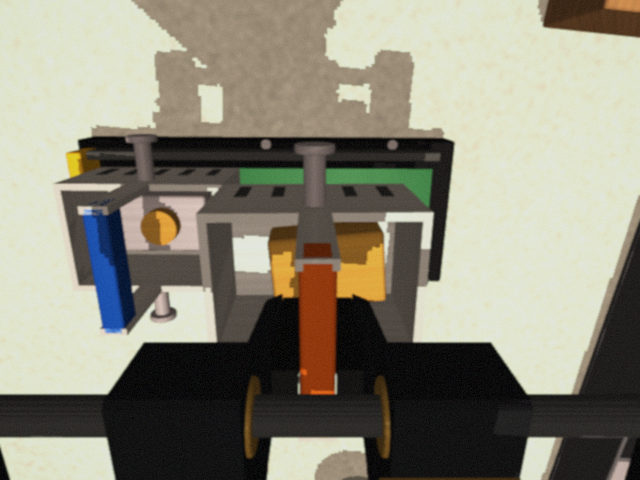

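move_arm(deltas=[[[1,0.004,-0.0005,0.002,0],[1,0.014,-0.001,0.004,0],[1,0.026,-0.001,0.004,0],[1,0.036,-0.001,0.004,0],[1,0.04,-0.001,0.004,0],[1,0.04,-0.001,0.004,0],[1,0.04,-0.001,0.004,0]]])

```text
time: 19.3
eef_pos: [0.5419, -0.1951, 0.1668]
eef_rot: [0.476, 0.523, -0.476, 0.523]
wrist_force: [-0.0, -0.4, -5.7]
width: 0.129
```

```bash
python3 - <<'E'
from h import *
import pickle
p=read_camera("wrist"); im=p["pixels"]; cv2.imwrite("pics/w13.png",im)
E
python3 rel.py .5418 -.1945 .132
```

```text
19.35 [ 0.5421 -0.1953  0.1671] [ 0.2 -0.8 -4.8] yaw 5.33 tilt 0.04
[ 0.0351 -0.0002 -0.0008]
```

View pics/w13.png

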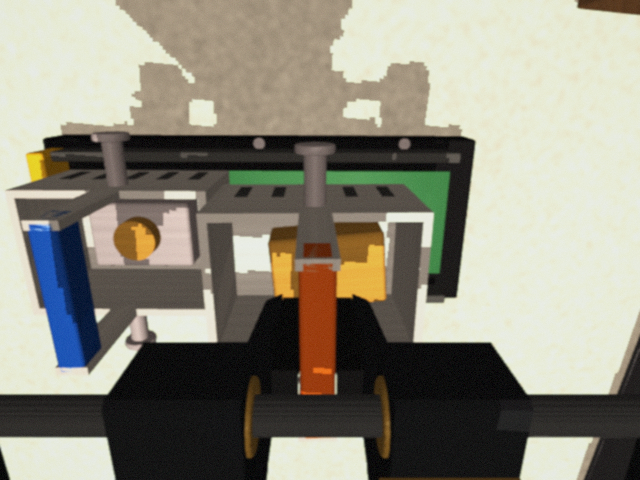

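move_arm(deltas=[[[1,0.005,0,0,0],[1,0.011,0,0,0],[1,0.018,0,0,0],[1,0.024,0,0,0],[1,0.028,0,0,0],[1,0.03,0,0,0],[1,0.03,0,0,0]]])

```text
time: 20.05
eef_pos: [0.5416, -0.1951, 0.1364]
eef_rot: [0.476, 0.523, -0.476, 0.523]
wrist_force: [-0.6, 0.6, -6.3]
width: 0.131
```

move_arm(deltas=[[[1,0.001,0,0,0],[1,0.002,0,0,0],[1,0.003,0,0,0],[1,0.004,0,0,0],[1,0.004,0,0,0]]])

```text
time: 20.55
eef_pos: [0.5416, -0.1951, 0.1327]
eef_rot: [0.476, 0.523, -0.476, 0.523]
wrist_force: [-0.0, 0.3, -5.1]
width: 0.133
```

move_arm(deltas=[[[1,0.0005,0,0,0],[1,0.001,0,0,0],[1,0.0015,0,0,0],[1,0.0015,0,0,0]]])

```text
time: 20.95
eef_pos: [0.5412, -0.1953, 0.1324]
eef_rot: [0.476, 0.523, -0.476, 0.522]
wrist_force: [-6.5, 2.0, 9.8]
width: 0.129
```

```bash
python3 - <<'E'
from h import *
p=read_camera("wrist"); im=p["pixels"]; cv2.imwrite("pics/w14.png",im)
E
python3 rel.py .5418 -.1945 .132
```

```text
21.0 [ 0.5412 -0.1953  0.1324] [-7.2  2.4 10. ] yaw 5.3 tilt 0.05
[ 0.0004  0.0006 -0.0007]
```

View pics/w14.png

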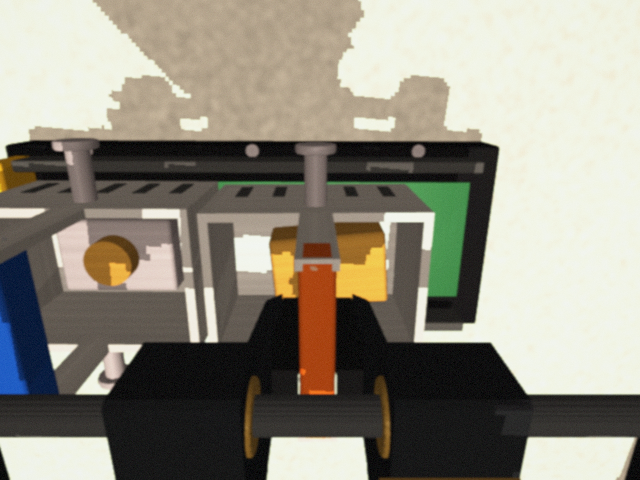

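It is on the plate (reaction +10 N at the expected height). I ease off a little and release.

move_arm(deltas=[[[1,-0.0006,0,0,0],[1,-0.0006,0,0,0],[0.8,-0.0006,0,0,0],[0.6,-0.0006,0,0,0],[0.4,-0.0006,0,0,0],[0.2,-0.0006,0,0,0],[0,-0.0006,0,0,0],[0,-0.0006,0,0,0],[0,-0.0006,0,0,0],[0,-0.0006,0,0,0]]])

```text
time: 22.0
eef_pos: [0.5417, -0.1951, 0.1318]
eef_rot: [0.476, 0.523, -0.476, 0.523]
wrist_force: [-0.3, -0.5, -0.3]
width: 0.811
```

move_arm(deltas=[[[0,0,0,0,0],[0,0,0,0,0],[0,-0.01,0,0,0],[0,-0.03,0,0,0],[0,-0.06,0,0,0],[0,-0.1,0,0,0],[0,-0.14,0,0.02,0],[0,-0.165,0,0.05,0],[0,-0.165,0,0.055,0],[0,-0.165,0,0.055,0]]])

```text
time: 23.0
eef_pos: [0.5466, -0.2508, 0.2974]
eef_rot: [0.477, 0.522, -0.477, 0.523]
wrist_force: [-0.6, -0.2, -0.1]
width: 0.997
```

```bash
python3 - <<'E'
from h import *
import pickle
p=read_camera("wrist"); im=p["pixels"]; pickle.dump(p,open("w15.pkl","wb")); cv2.imwrite("pics/w15.png",cv2.resize(im[40:220,60:480],None,fx=1.9,fy=1.9,interpolation=cv2.INTER_CUBIC))
p=read_camera("top"); cv2.imwrite("pics/t15.png",p["pixels"])
s=status.read_state(); print(s["eef_pos"],s["time"])
E
```

```text
[ 0.54631785 -0.24834032  0.29560996] 23.1
```

View pics/w15.png

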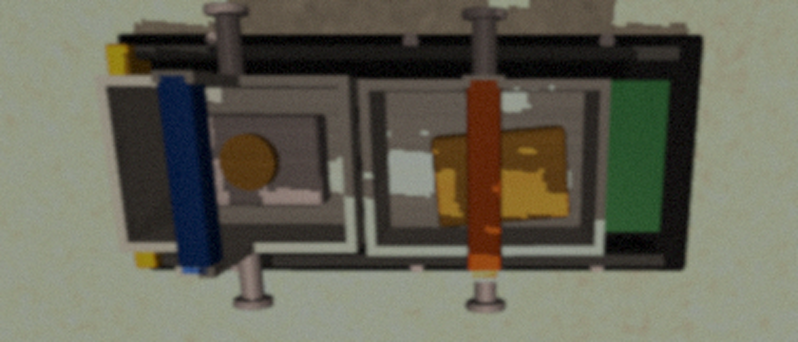

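View pics/t15.png

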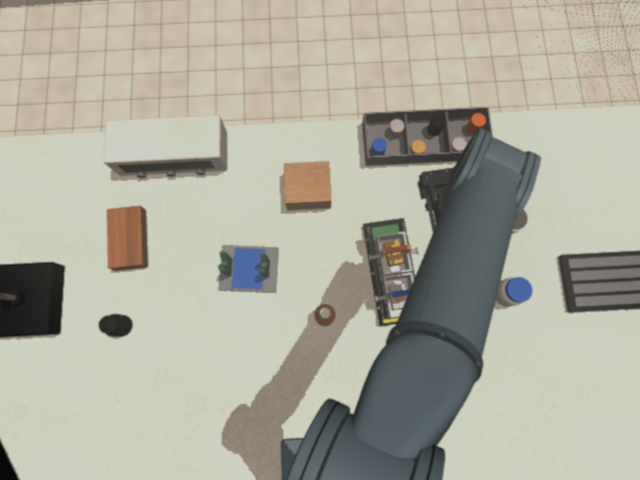

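```bash
python3 - <<'E'
from h import *
import pickle
p=pickle.load(open("w15.pkl","rb"))
a=np.radians(5.35); ex=np.array([np.cos(a),np.sin(a)]); ey=np.array([-ex[1],ex[0]]); C=np.array([.506,-.1975])
for n,u,v,h in [("blue fl",100,76,.085),("fr",128,252,.085),("rl",353,76,.085),("rr",355,252,.085),("barL",182,79,.137),("barR",198,266,.137),("capL",225,10,.07),("capR",254,301,.07),
 ("OR fl",362,81,.085),("fr",368,254,.085),("rl",609,80,.085),("rr",604,252,.085),("barL",484,80,.137),("barR",484,268,.137),("capL",485,14,.07),("capR",486,304,.07),("stopL out",107,45,.05),("plate rearL",702,38,.025),("rearR",684,267,.025)]:
    d=onz(p,(60+u/1.9,40+v/1.9),h)[:2]-C; print(n,(d@ex).round(4),(d@ey).round(4))
E
```

```text
blue fl -0.1171 0.0353
fr -0.1162 -0.0344
rl -0.0174 0.0351
rr -0.0204 -0.0346
barL -0.0663 0.0328
barR -0.0684 -0.0302
capL -0.0698 0.0605
capR -0.0696 -0.0593
OR fl -0.014 0.0333
fr -0.015 -0.0354
rl 0.0836 0.0335
rr 0.0847 -0.0347
barL 0.0344 0.0324
barR 0.0342 -0.0311
capL 0.0347 0.0589
capR 0.0348 -0.0609
stopL out -0.128 0.0488
plate rearL 0.1339 0.0529
rearR 0.1338 -0.0532
```

move_arm(deltas=[[[0,0,-0.02,0,0],[0,0,-0.06,0,0],[0,0,-0.1,0,0],[0,0,-0.14,0,0],[0,0,-0.16,0,0],[0,0,-0.16,0,0],[0,0,-0.16,0,0],[0,0,-0.16,0,0]]])

```text
time: 23.9
eef_pos: [0.3889, -0.2638, 0.2965]
eef_rot: [0.476, 0.523, -0.476, 0.523]
wrist_force: [0.1, -1.1, 0.2]
width: 1.002
```

```bash
python3 - <<'E'
from h import *
import pickle
p=read_camera("wrist"); im=p["pixels"]; pickle.dump(p,open("w16.pkl","wb")); cv2.imwrite("pics/w16.png",cv2.resize(im[50:230,230:460],None,fx=3.3,fy=3.3,interpolation=cv2.INTER_CUBIC))
s=status.read_state(); print(s["eef_pos"],s["time"])
E
```

```text
[ 0.38879884 -0.26399986  0.2965151 ] 23.95
```

View pics/w16.png

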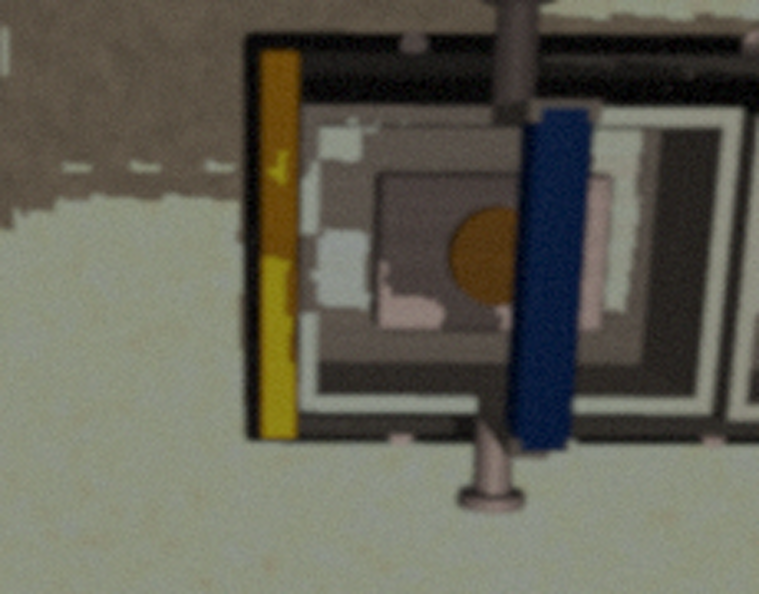

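Seen from straight above, the blue basket's front wall meets the stop (zoom columns 300 and 299) with no visible gap. I hand the job in.

```bash
python3 -c "
from h import *
print(workorder.job_done())"
```

```text
the job is handed in; nothing more can be done
None
```

The job is handed in at about 24 s of the 58 s allowed; no verdict was reported.

**Blue basket:** I gripped it by its handle and slid it about 99 mm forward to the yellow stop without lifting it off the shelf. When it met the stop, the push rose to about 5 N. It also rose about 0.7 mm at the handle, so it may have tipped slightly, and it went back down on release. Seen from straight above, there is no visible gap to the stop.

**Orange basket:** I pinched its bar level and lifted it straight up out of the slots with no sign of jamming (about 6 N, its own weight). I then turned it about 11° to match the shelf and set it down behind the blue one.
- It sits at shelf x of about +35 mm, about 1 mm off the centre line, and square within about 1°.
- There is a gap of about 4–5 mm to the blue basket, and the brass part is still inside.

**Other checks:**
- **Blue basket position:** one oblique picture put its rim 2–3 mm off the stop, while the pin caps in the same picture, and the view from above, put it at the stop. I trusted those two.
- **Setting down:** the forces peaked at about 10 N up and 7 N sideways.
- **Bystanders:** in the last overhead picture the ones in view stood where they were. The arm hid most of the beaker, so I could not check it; nothing was moved low near it.
- **Robot:** the gripper was open and clear of everything at hand-in.

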